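Set the air valve, then key the stack collar on to the carburetor and hold it home

ROBOT

A 6-joint arm with a two-finger parallel gripper is mounted at the origin on the work surface. World frame = base frame: x ahead of the robot, y to its left, z up, the work surface at z = 0. Lengths are in m, angles in rad, forces in N, time in s.
With the tool pointing down it reaches from about 0.225 to 0.875 m from the base axis. Payload 3.4 kg.
Tool frame: the origin (TCP) lies midway between the tips of the shut fingers; the grasp point (between the pads) lies 19 mm behind it; z points along the fingers, y is the line along which they close (so a half turn about z gives the same grasp; the last joint's range is limited). The gripper opens to 85 mm and grips with 20 to 120 N. Pads are 22 mm wide; open, the fingers measure 114 mm over their backs; the gripper's body (76 mm by 85 mm) begins 54 mm behind the grasp point. The pads swing forward as they close: fully open they stand 13 mm farther back than shut.
Start: joints at [-1.32, 0.276, 1.505, -0, 1.361, -0.121], TCP at [0.209, -0.536, 0.231] pointing down, gripper open.
Joint ranges: [-2.89, 2.89], [-0.75, 2.08], [0.22, 2.7], [-1.18, 4.32], [0.11, 2.71], [-2.7, 2.7]. Speed limits (rad/s): [2.57, 2.57, 3.14, 3.14, 3.14, 3.14].

INTERFACE

Orientations are given as a 3x3 rotation matrix whose columns are the frame's x, y, z axes.
In Python, from workcell import env, telemetry, capture gives the robot as it stands (env), with the cameras as plain functions and the readings (telemetry).
- The arm moves only by the tool nudge_tcp, called after "Call:" as name(argument=value, ...) on one line, values as JSON. Schema: {"type":"object","properties":{"ticks":{"type":"array","items":{"type":"array","items":{"type":"array","items":{"type":"number"},"minItems":5,"maxItems":5},"minItems":1,"maxItems":10},"minItems":1,"maxItems":1},"only":{"type":"string"},"quiet":{"type":"boolean"},"lines":{"type":"string"}},"required":["ticks"],"additionalProperties":false}. ticks is a list that holds a single list of rows (three levels of brackets), with 1 to 10 rows, each of 5 numbers: dx, dy, dz in m, then a turn about the tool's z in rad, then the opening from 0.0 (shut) to 1.0 (fully open); each row shifts and turns the commanded pose from where the row before left it, along the tool's axes as they then stand; what a row does not reach is not made up. A row lasts 1/8 s, in which the tool goes at most 0.0625 m and 0.188 rad, less where a joint would pass 70% of its speed; a pose out of reach is approached as far as the arm can. The fingers move at their own pace and stop on an object; the grip force is fixed at half the most. Time passes only in rows, so rows that do not move let the fingers close. The tool returns the time, the measured TCP pose, the force, the opening and the grip force at its end. only (a regular expression) keeps the lines of the reply that match it, lines (a string "A,B") keeps lines A to B, and quiet returns only ok. Input that does not fit is refused with a message, and nothing moves.
- telemetry.observe(): the state, without advancing time (a new reading comes with each control period).
- capture(name): name is "scene" or "top" or "wrist"; returns a dict with "color" (384x512x3 uint8, blue, green, red), "K" (3x3 intrinsics, pixels), "k1" (the pictures are not rectified: a ray, as slopes to the right and down, at radius r is drawn at 1 + k1 r^2 times it, then the intrinsics apply), "eye" and "orientation" of the camera in the world. Camera axes: x right, y down, z forward; pixel columns grow to the right and rows downward; lengths in m; the calibration is good to about 2 mm. A picture is of the moment at which its call begins. There is no depth.
- env.job_done(): hands the job in; it is judged then, once.
The state is a dict: "t": time; "qpos": joint angles; "dq": joint speeds; "joint_torque": joint torques, N m; "position": TCP position; "tool_rot": TCP orientation; "ft_force": force on the tool from outside, world axes, zero at the start; "ft_torque": the same for the moment, N m; "opening": opening from 0.0 (shut) to 1.0 (fully open); "grip_force": force on a finger pad.
Only numpy, scipy, OpenCV 4.12 (cv2) and the standard library are available. Lean on these libraries where they do the work, as an engineer would, in place of code of your own. Each camera call takes 0.05 s, during which the arm holds its last target. There are 200 camera calls.

TASK

On the carburetor test stand, first turn the air-valve knob until its pointer stands at the index mark, the one long black line on its dial. Then turn the knurled collar on the carburetor mouth until its hidden keyways drop over the pins, push it fully home against its spring, and finish still gripping it and holding it pushed home, with the knob left at its mark. Do not disturb the other things on the bench.

Things in the scene. Friction and masses are not known exactly. Their poses are not given: they have to be found in the camera images.
- stand: fixed grey test stand; origin on the table under its middle, z up. A deck 150 (x) x 300 (y) x 30 mm; on it, 75 mm to +y, a clamped carburetor with its mouth up, and 75 mm to -y the air-valve knob on its dial
- mouth (a point): centre of the carburetor mouth's 66 mm flange, on its top face (75 mm above the table), on the collar's axis; axes as the stand. From it rises a plain spigot 33 mm across, 45 mm tall
- pin_level (a point): on the spigot's axis, 23 mm above mouth, axes as the stand: level of the axes of three round steel pins, 6 mm thick, 6.5 mm proud of the spigot, 120 degrees apart, hidden inside the collar. Which way the pins point is not known
- collar: loose knurled steel ring, 58 mm outside, 37 mm bore, 36 mm tall, 105 to 210 g, over the spigot with 2 mm play all round; origin at the centre of its underside, z up. At the start it rests on the hidden pins, origin 19 mm above mouth; a turn of 0.4 to 1.7 rad either way brings its keyways over them. Keyed, it goes down 8 mm on to a sprung black seal ring (origin 11 mm above mouth)
- collar_grip (a point): on the collar's axis, 26 mm above its underside: height to grip it across the outside. Its three keyways, 120 degrees apart, start inside 7 mm above the underside, open downwards and closed on top, so nothing shows from outside; each is about 12 mm wide and passes its pin when within about 0.15 rad
- home (a point): on the spigot's axis, 5 mm above mouth, axes as the stand: where the collar's origin is when pushed fully home on the firm stop. The last 6 mm, on the seal ring, are against a spring: 4 N at first, 10 N at the stop, less the collar's weight; let go, it springs back up those 6 mm
- knob_grip (a point): on the knob's vertical axis at gripping height, 24 mm above the dial face, 71 mm above the table. The black knob is an upright bar 36 mm long (this point's x, which the pointer follows), 13 mm thick, rising 34.5 mm above the dial, on a round foot. It turns either way, up to 1.6 rad to each side of the stand's x, with light friction (0.04 Nm), and stays where left
- pointer_tip (a point): the tip of the low pointer nose on the knob, 32 mm from the knob's axis, at the dial face; turns with the knob
- index_mark (a point): inner end of the index mark, the one long broad black line on the 84 mm aluminium dial round the knob (other marks are short and thin), 32 mm from the knob's axis; fixed in a run. The pointer tip comes to this point when the knob is set, after a counter-clockwise turn (seen from above) of 0.5 to 1.6 rad
- velocity_stack: bystander: green anodized velocity stack (flared tube, 68 mm across the flare, 44 mm tall) standing on the table beyond the stand
- float_gauge: bystander: flat steel float height gauge, C-shaped, about 50 x 80 x 5 mm, lying on the table beyond the stand
- spark_plug: bystander: chrome spark plug, 72 mm long, lying on the table on the robot's side of the stand
- rubber_spacer: bystander: black rubber carburetor spacer, 50 x 66 x 12 mm with a round hole, lying on the table on the robot's side of the stand
- jet_tray: bystander: open steel tray of brass jets, 85 x 120 x 25 mm, right of the stand
- screwdriver: bystander: screwdriver lying left of the stand
- oil_bottle: bystander: grey bottle, 56 mm across, 130 mm tall, left of the stand

How it is judged:
On the way, in this order (a step that is already met when the one before it is completed fails the run):
1. the knob is set: its pointer rests at the index mark (horizontal distance between pointer_tip and index_mark below 0.004 m), for 0.3 s.
2. with the knob at its mark, the collar's keyways have dropped over the pins (horizontal distance between pointer_tip and index_mark below 0.004 m and z of collar in the frame of mouth below 0.014 m and horizontal distance between collar and mouth below 0.004 m), for 0.1 s.
At the end, for the whole second after the job is handed in: The knob's pointer tip is within 4 mm (about 7 degrees) of the index mark; the collar is keyed over the pins, upright, and held within 2 mm of its firm stop (origin less than 7 mm above the mouth flange) and still, with the gripper's fingers on it (more than 3 N) (horizontal distance between pointer_tip and index_mark below 0.004 m and z of collar in the frame of mouth below 0.007 m and horizontal distance between collar and mouth below 0.004 m and angle between collar's own z axis and vertical below 0.1 rad and contact force between the fingers and collar above 3 N and linear speed of collar below 0.02 m/s); the arm keeps its last pose, push and grip.
It fails at once if one of the other loose things on the bench is moved more than 25 mm (distance of any of velocity_stack, float_gauge, spark_plug, rubber_spacer, jet_tray, screwdriver, oil_bottle from where it was at the start of the episode above 0.025 m).
It also fails if it takes over 51 s, if anything falls off the work surface, if the arm or the gripper's body presses on something with over 40 N, if the wrist force passes 120 N, or if a joint passes its speed limit or range.

## Working session

There is one attempt and no reset: what is moved stays moved. The work goes in short steps, Python scripts to look and compute and a tool call to move; the robot and the scene stay as the last step left them, time stands still between calls to the robot, and variables do not carry over. Pictures are saved under pics/ and viewed, at most 10 in all, crops included, and the job is handed in when it is done.

```bash
ls; mkdir -p pics; cat > h.py <<'E'
import numpy as np,cv2,sys
from workcell import env, telemetry, capture
def snap(n,f):
    c=capture(n); cv2.imwrite(f'pics/{f}.png',c['color']); np.savez(f'pics/{f}.npz',**{k:c[k] for k in c if k!='color'}); return c
def ray(f,u,v):
    c=np.load(f'pics/{f}.npz'); K=c['K'];k1=float(c['k1'])
    d=np.array([(u-K[0,2])/K[0,0],(v-K[1,2])/K[1,1]]); p=d.copy()
    for _ in range(20): p=d/(1+k1*(p@p))
    return c['eye'],c['orientation']@np.array([p[0],p[1],1])
def at(f,u,v,z):
    e,d=ray(f,u,v); return e+d*(z-e[2])/d[2]
def proj(f,P):
    c=np.load(f'pics/{f}.npz');K=c['K'];k1=float(c['k1'])
    q=c['orientation'].T@(np.array(P)-c['eye']);p=q[:2]/q[2];p=p*(1+k1*(p@p))
    return p[0]*K[0,0]+K[0,2],p[1]*K[1,1]+K[1,2]
E
python3 - <<'E'
from h import *
a=snap('top','top0');
cv2.imwrite('pics/top0b.png',cv2.resize(a['color'],(800,600),interpolation=cv2.INTER_CUBIC))
print(a['eye'],a['orientation'],a['K'],a['k1']); print(telemetry.observe())
E
```

```text
pics
workcell.py
[ 0.36138304 -0.00665949  1.14993646] [[ 0.00115045 -0.98739774  0.15825419]
 [-0.99982934  0.0017822   0.01838812]
 [-0.01843843 -0.15824833 -0.98722717]] [[369.50736318   0.         258.24899771]
 [  0.         369.50736318 192.66497008]
 [  0.           0.           1.        ]] 0.028363845503547726
{'t': 0.05, 'qpos': array([-1.31996928e+00,  2.76622164e-01,  1.50611320e+00, -8.75895400e-06,
        1.36068648e+00, -1.21010699e-01]), 'dq': array([ 0.00019569, -0.0007109 , -0.00171769,  0.00136988,  0.00064917,
       -0.00095775]), 'joint_torque': array([ 2.71235505e-03, -4.18079853e+01, -2.46675146e+01, -2.01634989e-04,
        5.52504847e-03, -1.00849684e-05]), 'position': array([ 0.20877213, -0.53521135,  0.23043215]), 'tool_rot': array([[ 9.31660597e-01,  3.63329490e-01, -4.62313600e-04],
       [ 3.63329722e-01, -9.31658940e-01,  1.76982713e-03],
       [ 2.12311789e-04, -1.81685047e-03, -9.99998327e-01]]), 'ft_force': array([-0.10336708, -0.62995373, -0.46918627]), 'ft_torque': array([-0.01099469,  0.02129429, -0.00619059]), 'grip_force': 0.0, 'opening': 1.0000868658047317}
```

View pics/top0b.png

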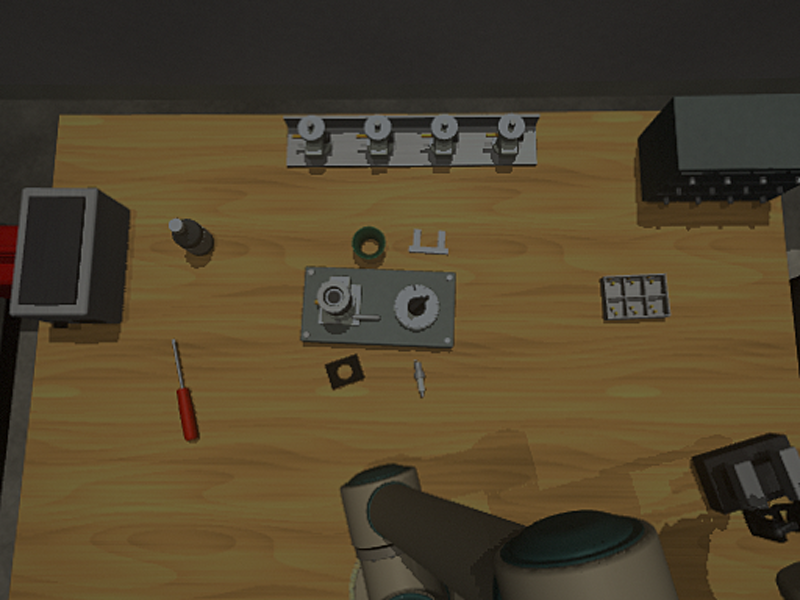

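The picture shows the stand (deck corners around (304,267) to (453,348) at 800 px), the collar at about (338,290) and the knob at (418,304). I'll enlarge the stand.

```bash
python3 - <<'E'
from h import *
a=cv2.imread('pics/top0.png')[165:230,185:300]
a=np.clip(a.astype(float)*1.8,0,255).astype('uint8')
cv2.imwrite('pics/c1.png',cv2.resize(a,None,fx=6.9,fy=6.9,interpolation=cv2.INTER_CUBIC))
s=512/800
for n,u,v,z in [('c1',304,267,.03),('c2',455,270,.03),('c3',453,348,.03),('c4',302,343,.03),('knobtop',419,303,.08),('dial',417,307,.047),('collar',339,290,.13)]:
    print(n,at('top0',u*s,v*s,z))
E
```

```text
c1 [0.60980782 0.21216628 0.03      ]
c2 [ 0.60290613 -0.0875853   0.03      ]
c3 [ 0.44867204 -0.08171508  0.03      ]
c4 [0.45854409 0.21174541 0.03      ]
knobtop [ 0.52911918 -0.01577852  0.08      ]
dial [ 0.52648121 -0.01217499  0.047     ]
collar [0.54519185 0.1283793  0.13      ]
```

View pics/c1.png

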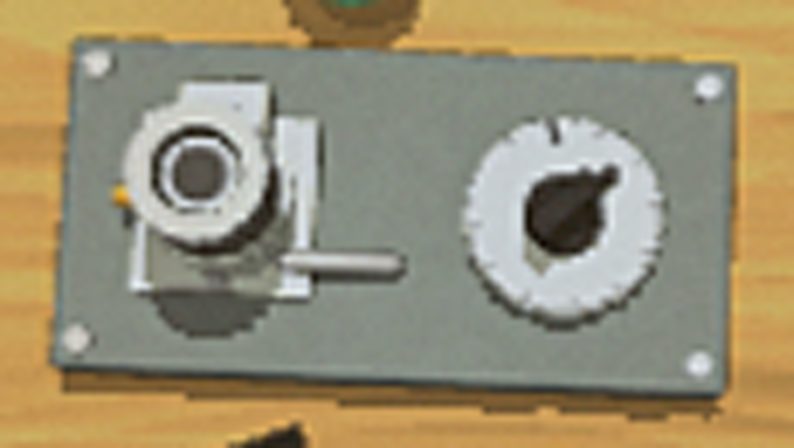

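The crop shows the deck corners at (75,38), (735,65), (722,395), (52,367). The pointer tip is at (613,172), the index mark runs (552,118) to (557,143), the dial is centred at about (565,220), and the collar top is at about (197,172).

```bash
python3 - <<'E'
from h import *
P=lambda u,v,z: at('top0',185+(u+.5)/6.9-.5,165+(v+.5)/6.9-.5,z)
C=np.array([P(*c,.03) for c in[(75,38),(735,65),(722,395),(52,367)]])
M=np.array([[.075,.15],[.075,-.15],[-.075,-.15],[-.075,.15]])
c=C[:,:2].mean(0); H=M.T@(C[:,:2]-c); th=np.arctan2(H[0,1]-H[1,0],H[0,0]+H[1,1])
R=np.array([[np.cos(th),-np.sin(th)],[np.sin(th),np.cos(th)]]); print('stand',c,th,'res',(C[:,:2]-c)-M@R.T)
k=c+R@[0,-.075]; m=c+R@[0,.075]; print('knob',k,'mouth',m)
print('dial',P(565,220,.047),'collartop',P(197,172,.13))
for n,u,v in [('ptr',613,172),('markin',557,143),('markout',552,118)]:
    p=P(u,v,.047)[:2]-k; print(n,p,np.hypot(*p),np.arctan2(p[1],p[0]))
E
```

```text
stand [0.53169804 0.06453765] -0.04390555235916528 res [[-0.00086572 -0.00160969]
 [-0.00089814  0.00139826]
 [ 0.00121035  0.00242014]
 [ 0.00055351 -0.00220871]]
knob [ 0.52840618 -0.01039008] mouth [0.5349899  0.13946537]
dial [ 0.52655488 -0.01089782  0.047     ] collartop [0.53410026 0.13894936 0.13      ]
ptr [ 0.01939347 -0.02159692] 0.029026431575559553 -0.8391017080725104
markin [0.03236576 0.00292606] 0.03249776105568115 0.09016107101829171
markout [0.04354971 0.00510569] 0.04384798402815946 0.11670549363594161
```

```bash
cat >> h.py <<'E'
def go(xyz,yaw=None):
    o=telemetry.observe();R=o['tool_rot'];d=R.T@(np.array(xyz)-o['position'])
    y=np.arctan2(R[1,0],R[0,0]); print('t',o['t'],'pos',o['position'].round(4),'yaw',y.round(3),'q6',o['qpos'][5].round(2),'d_tool',d.round(4),'turn',None if yaw is None else round(y-yaw,3))
E
```

Call:
nudge_tcp(ticks=[[[0.0487,-0.0374,0.003,0,0.5],[0.0487,-0.0374,0.003,0,0.5],[0.0487,-0.0374,0.003,0,0.5],[0.0487,-0.0374,0.003,0,0.5],[0.0487,-0.0374,0.003,0,0.5],[0.0487,-0.0374,0.003,0,0.5],[0.0487,-0.0374,0.003,0,0.5],[0.0487,-0.0374,0.003,0,0.5],[0.0487,-0.0374,0.003,0,0.5],[0.0487,-0.0374,0.003,0,0.5]]])

```text
t: 1.3
position: [0.5272, -0.0085, 0.2008]
tool_rot: [[0.932, 0.364, -0.001], [0.364, -0.932, -0.0], [-0.001, 0.0, -1.0]]
ft_force: [0.1, -1.3, 0.6]
opening: 0.498
grip_force: 0.0
```

Call:
nudge_tcp(ticks=[[[0,0,0,0.18,0.5],[0,0,0,0.18,0.5],[0,0,0,0.18,0.5],[0,0,0,0.18,0.5],[0,0,0,0.18,0.5],[0,0,0,0.18,0.5],[0,0,0,0.14,0.5],[0,0,0,0,0.5]]])

```text
t: 2.3
position: [0.5263, -0.0103, 0.2008]
tool_rot: [[0.663, -0.749, -0.001], [-0.749, -0.663, 0.0], [-0.001, 0.001, -1.0]]
ft_force: [-0.1, -0.5, -0.2]
opening: 0.498
grip_force: 0.0
```

```bash
python3 - <<'E'
from h import *
go((.527,-.0105,.2),-.84)
a=snap('wrist','w0'); cv2.imwrite('pics/w0b.png',cv2.resize(np.clip(a['color']*1.6,0,255).astype('uint8'),(800,600),interpolation=cv2.INTER_CUBIC))
print(a['eye'],proj('w0',(.527,-.0105,.047)))
E
```

```text
t 2.3 pos [ 0.5263 -0.0103  0.2008] yaw -0.847 q6 2.27 d_tool [ 0.0006 -0.0004  0.0008] turn -0.007
[ 0.57714884 -0.06713087  0.34252093] (np.float64(254.13684992087948), np.float64(176.24030971698508))
```

View pics/w0b.png

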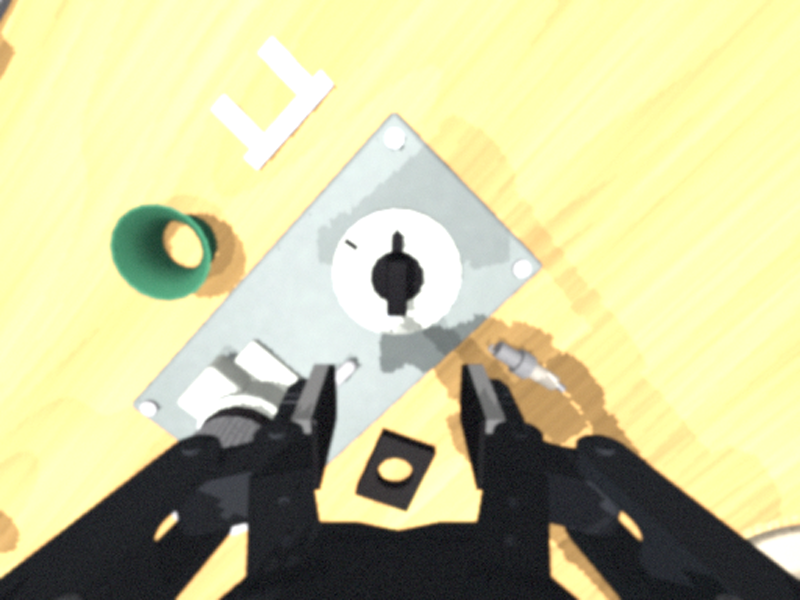

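The wrist picture shows the knob bar vertical in the frame, so the yaw is right. The pointer tip is at (398,232), the dial centre at (396,271), and the mark inner end at (356,248) with its outer end at (346,241).

```bash
python3 - <<'E'
from h import *
P=lambda u,v,z: at('w0',(u+.5)*.64-.5,(v+.5)*.64-.5,z)
k=P(396.5,271,.047);print(k)
for n,u,v in [('ptr',398,232),('in',356,248),('out',346,241)]:
    p=P(u,v,.047)[:2]-k[:2]; print(n,np.hypot(*p),np.arctan2(p[1],p[0]))
a=P(397,262,.0815)
print('bar top ends',P(398,240,.0815),P(397,315,.0815))
C=np.array([P(*c,.03) for c in[(396,113),(541,266),(135,405)]]);print(C[:,:2], C[[0,1]].mean(0))
x=C[0]-C[1];print(np.arctan2(x[1],x[0]),np.hypot(*x[:2]))
go((.527,-.0105,.056))
E
```

```text
[ 0.52956611 -0.01252761  0.047     ]
ptr 0.026190876255960203 -0.8860036962045282
in 0.030938361752801007 0.19440294728355742
out 0.03885153476854441 0.17458657476477435
bar top ends [ 0.54667992 -0.03333858  0.0815    ] [0.51665168 0.00160071 0.0815    ]
[[ 0.59573595 -0.08711993]
 [ 0.45265608 -0.07962113]
 [ 0.60838648  0.20517175]] [ 0.52419601 -0.08337053  0.03      ]
-0.05236192730070961 0.14327624275374798
t 2.35 pos [ 0.5264 -0.0103  0.2009] yaw -0.846 q6 2.26 d_tool [ 0.0006 -0.0004  0.1449] turn None
```

Call:
nudge_tcp(ticks=[[[0.0018,-0.0008,0.04,0,0.5],[0,0,0.04,0,0.5],[0,0,0.04,0,0.5],[0,0,0.024,0,0.5],[0,0,0,0,0.5],[0,0,0,0,0],[0,0,0,0,0],[0,0,0,0,0],[0,0,0,0,0]]])

```text
t: 3.48
position: [0.5291, -0.012, 0.0588]
tool_rot: [[0.662, -0.75, 0.002], [-0.75, -0.662, -0.002], [0.003, -0.0, -1.0]]
ft_force: [-2.2, -3.4, 5.9]
opening: 0.136
grip_force: 60.2
```

Call:
nudge_tcp(ticks=[[[0,0,0,-0.15,0],[0,0,0,-0.15,0],[0,0,0,-0.15,0],[0,0,0,-0.15,0],[0,0,0,-0.15,0],[0,0,0,-0.15,0],[0,0,0,-0.1,0],[0,0,0,0,0],[0,0,0,0,0]]])

```text
t: 4.6
position: [0.5298, -0.0096, 0.0588]
tool_rot: [[0.989, 0.15, 0.004], [0.15, -0.989, 0.003], [0.004, -0.002, -1.0]]
ft_force: [0.5, 3.9, 5.2]
opening: 0.14
grip_force: 60.1
```

```bash
python3 - <<'E'
from h import *
go((.528,-.0115,.056),.15)
a=snap('wrist','w1'); cv2.imwrite('pics/w1b.png',cv2.resize(np.clip(a['color'].astype(float)*1.2,0,255).astype('uint8')[100:340,130:450],(800,600),interpolation=cv2.INTER_CUBIC))
E
```

```text
t 4.6 pos [ 0.5298 -0.0096  0.0588] yaw 0.151 q6 1.27 d_tool [-0.0021  0.0016  0.0028] turn 0.001
```

View pics/w1b.png

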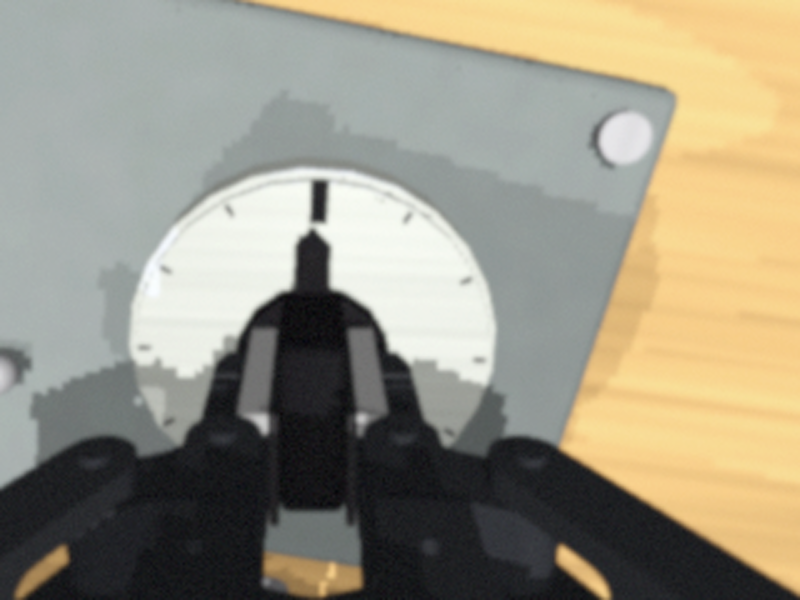

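The pointer tip is at (313,229) and the mark inner end at (319,221). It is about 1.3 mm too far counter-clockwise, so I'll trim by +0.04, release, lift and check.

Call:
nudge_tcp(ticks=[[[0,0,0,0.042,0],[0,0,0,0,0],[0,0,0,0,0.5],[0,0,0,0,0.5],[0,0,0,0,0.5],[0,0,-0.03,0,0.5],[0,0,-0.05,0,0.8],[0,0,-0.05,0,1],[0,0,-0.02,0,1],[0,0,0,0,1]]])

```text
t: 5.9
position: [0.5296, -0.0115, 0.2089]
tool_rot: [[0.994, 0.109, 0.004], [0.109, -0.994, -0.001], [0.004, 0.001, -1.0]]
ft_force: [0.4, -0.6, -0.1]
opening: 0.998
grip_force: 0.0
```

```bash
python3 - <<'E'
from h import *
go((.535,.139,.2),0)
a=snap('wrist','w2'); cv2.imwrite('pics/w2b.png',cv2.resize(np.clip(a['color'].astype(float)*1.2,0,255).astype('uint8')[60:300,130:450],(800,600),interpolation=cv2.INTER_CUBIC))
E
```

```text
t 5.9 pos [ 0.5296 -0.0115  0.2089] yaw 0.11 q6 1.31 d_tool [ 0.0218 -0.149   0.0088] turn 0.11
```

View pics/w2b.png

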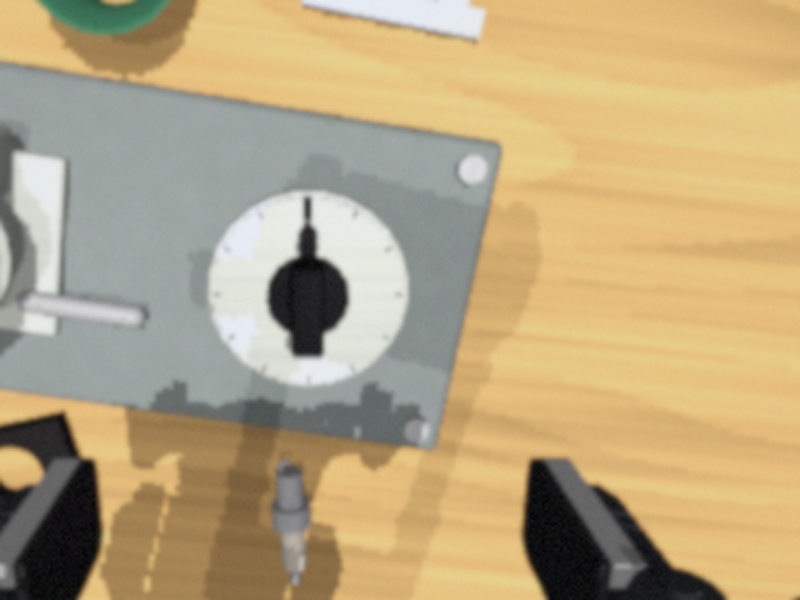

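The pointer is dead on the mark: tip (308,228), mark (308,200–220). The knob axis is therefore (.5297,-.0113), which puts the mouth at about (.5365,.1385). Moving to the collar next.

Call:
nudge_tcp(ticks=[[[0.0058,-0.0371,0,0,1],[0.0058,-0.0371,0,0,1],[0.0058,-0.0371,0,0,1],[0.0058,-0.037,0,0,1],[0,0,0,0,1],[0,0,0,0,1]]])

```text
t: 6.7
position: [0.5345, 0.1382, 0.2057]
tool_rot: [[0.994, 0.11, -0.003], [0.11, -0.994, -0.001], [-0.003, 0.001, -1.0]]
ft_force: [0.3, 0.5, -0.5]
opening: 0.999
grip_force: 0.0
```

```bash
python3 - <<'E'
from h import *
go((.5365,.1385,.105))
a=snap('wrist','w3'); cv2.imwrite('pics/w3b.png',cv2.resize(np.clip(a['color'].astype(float)*1.2,0,255).astype('uint8'),(800,600),interpolation=cv2.INTER_CUBIC))
print([np.array(proj('w3',(.5365,.1385,z)))/.64 for z in (.12,.13)])
E
```

```text
t 6.7 pos [0.5345 0.1382 0.2057] yaw 0.11 q6 1.59 d_tool [ 0.0023 -0.0002  0.1007] turn None
[array([397.28956794, 304.35132838]), array([397.31159894, 310.51083443])]
```

View pics/w3b.png

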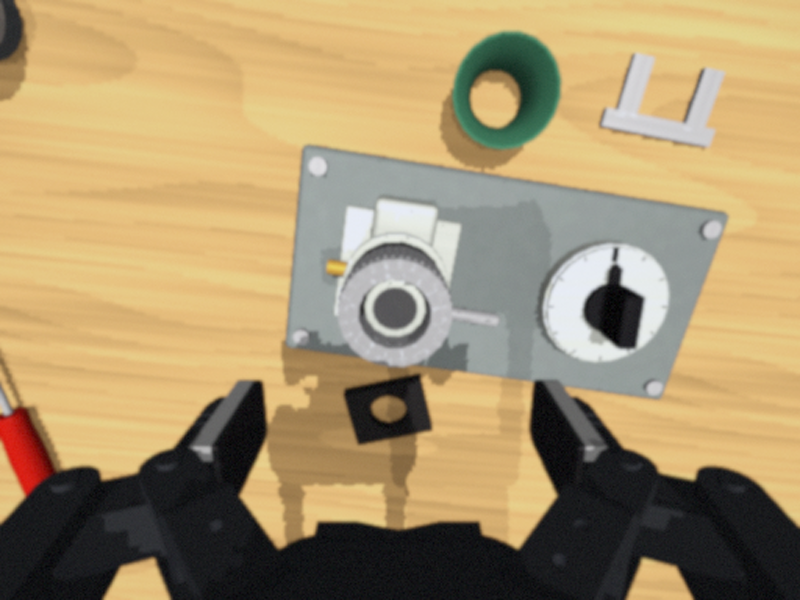

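The collar ring is centred at about (395,309), against a predicted (397,310). That matches, so I'll descend and grip.

Call:
nudge_tcp(ticks=[[[0.002,-0.0002,0.035,0,1],[0,0,0.035,0,1],[0,0,0.025,0,1],[0,0,0.0135,0,1],[0,0,0,0,1],[0,0,0,0,0],[0,0,0,0,0],[0,0,0,0,0],[0,0,0,0,0]]])

```text
t: 7.88
position: [0.5387, 0.1392, 0.1004]
tool_rot: [[0.994, 0.11, 0.004], [0.11, -0.994, -0.0], [0.004, 0.0, -1.0]]
ft_force: [0.4, -1.3, 6.2]
opening: 0.664
grip_force: 63.5
```

```bash
python3 - <<'E'
from h import *
go((.5365,.1385,.097))
E
```

```text
t 7.875 pos [0.5387 0.1392 0.1004] yaw 0.11 q6 1.59 d_tool [-0.0023  0.0004  0.0034] turn None
```

Call:
nudge_tcp(ticks=[[[-0.001,0,0.004,0,0],[0,0,0,-0.09,0],[0,0,0,-0.09,0],[0,0,0,-0.09,0],[0,0,0,-0.09,0],[0,0,0,-0.09,0]]])

```text
t: 8.62
position: [0.5393, 0.1421, 0.1]
tool_rot: [[0.847, 0.531, 0.009], [0.531, -0.847, 0.006], [0.011, -0.001, -1.0]]
ft_force: [-3.2, 6.3, 23.7]
opening: 0.664
grip_force: 65.7
```

```bash
python3 - <<'E'
from h import *
go((.5365,.1385,.097))
E
```

```text
t 8.625 pos [0.5393 0.1421 0.1   ] yaw 0.56 q6 1.14 d_tool [-0.0043  0.0016  0.003 ] turn None
```

Call:
nudge_tcp(ticks=[[[-0.0019,0.0012,-0.002,0,0],[0,0,0,0,0]]])

```text
t: 8.88
position: [0.5383, 0.1401, 0.1002]
tool_rot: [[0.848, 0.53, 0.008], [0.53, -0.848, 0.006], [0.01, -0.001, -1.0]]
ft_force: [-0.3, 7.6, 14.0]
opening: 0.666
grip_force: 64.5
```

Call:
nudge_tcp(ticks=[[[0,0,0,-0.09,0],[0,0,0,-0.09,0],[0,0,0,-0.09,0],[0,0,0,0,0]]])

```text
t: 9.38
position: [0.5366, 0.141, 0.0988]
tool_rot: [[0.675, 0.737, 0.004], [0.737, -0.675, 0.007], [0.008, -0.002, -1.0]]
ft_force: [-0.9, 9.2, 7.7]
opening: 0.664
grip_force: 64.0
```

```bash
python3 - <<'E'
from h import *
go((.5365,.1385,.097))
E
```

```text
t 9.375 pos [0.5366 0.141  0.0988] yaw 0.829 q6 0.86 d_tool [-0.0019  0.0016  0.0017] turn None
```

Call:
nudge_tcp(ticks=[[[0,0,0.001,-0.09,0],[0,0,0,-0.09,0],[0,0,0,0,0]]])

```text
t: 9.75
position: [0.5366, 0.1414, 0.0968]
tool_rot: [[0.534, 0.846, 0.004], [0.846, -0.534, 0.008], [0.009, -0.001, -1.0]]
ft_force: [0.3, 10.7, 1.9]
opening: 0.665
grip_force: 63.6
```

Call:
nudge_tcp(ticks=[[[0,0,0,-0.09,0],[0,0,0,-0.09,0],[0,0,0,0,0]]])

```text
t: 10.12
position: [0.5363, 0.142, 0.0963]
tool_rot: [[0.374, 0.927, 0.003], [0.927, -0.374, 0.009], [0.01, -0.001, -1.0]]
ft_force: [1.1, 12.6, -0.6]
opening: 0.668
grip_force: 63.9
```

```bash
python3 - <<'E'
from h import *
go((.5365,.1385,.097))
E
```

```text
t 10.125 pos [0.5363 0.142  0.0963] yaw 1.187 q6 0.51 d_tool [-0.0031  0.0015 -0.0008] turn None
```

Call:
nudge_tcp(ticks=[[[0.0018,-0.0007,0.002,0,0],[0,0,0.002,0,0],[0,0,0,0,0]]])

```text
t: 10.5
position: [0.5363, 0.1421, 0.0924]
tool_rot: [[0.373, 0.928, 0.003], [0.928, -0.373, 0.006], [0.006, 0.0, -1.0]]
ft_force: [1.4, 7.9, 0.4]
opening: 0.664
grip_force: 64.0
```

```bash
python3 - <<'E'
from h import *
go((.5365,.1385,.097))
a=snap('scene','s0'); p=np.array(proj('s0',(.5365,.1385,.1))).astype(int);print(p)
x,y=np.clip(p-[60,45],0,None); cv2.imwrite('pics/s0b.png',cv2.resize(np.clip(a['color'].astype(float)*1.3,0,255).astype('uint8')[y:y+90,x:x+120],(800,600),interpolation=cv2.INTER_CUBIC))
E
```

```text
t 10.5 pos [0.5363 0.1421 0.0924] yaw 1.188 q6 0.51 d_tool [-0.0032  0.0015 -0.0046] turn None
[278 161]
```

View pics/s0b.png

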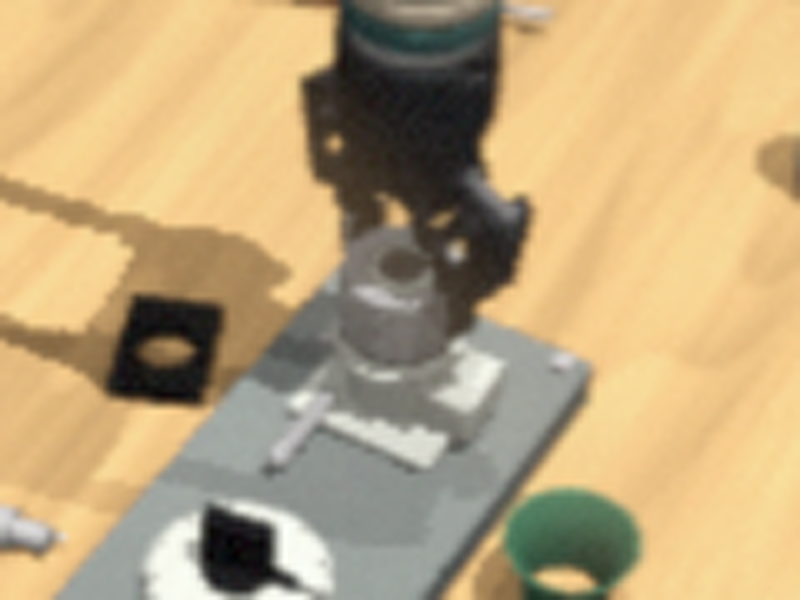

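The collar has dropped 8 mm and is sitting low over the mouth, so it is keyed. Now I'll push it home.

Call:
nudge_tcp(ticks=[[[0.0012,-0.0005,0.002,0,0],[0,0,0.002,0,0],[0,0,0.002,0,0],[0,0,0.002,0,0],[0,0,0,0,0]]])

```text
t: 11.18
position: [0.5364, 0.1421, 0.0865]
tool_rot: [[0.373, 0.928, 0.003], [0.928, -0.373, 0.003], [0.004, 0.002, -1.0]]
ft_force: [-3.2, 3.9, 14.1]
opening: 0.663
grip_force: 65.5
```

Call:
nudge_tcp(ticks=[[[0,0,0.0015,0,0],[0,0,0,0,0],[0,0,0,0,0]]])

```text
t: 11.55
position: [0.5364, 0.1421, 0.0864]
tool_rot: [[0.373, 0.928, 0.004], [0.928, -0.373, 0.003], [0.005, 0.003, -1.0]]
ft_force: [-4.3, 3.9, 23.0]
opening: 0.666
grip_force: 66.5
```

```bash
python3 - <<'E'
from h import *
a=snap('top','t1')['color'];b=np.clip(a.astype(float)*1.8,0,255).astype('uint8')[165:230,185:300]
cv2.imwrite('pics/t1b.png',cv2.resize(b,None,fx=6.9,fy=6.9,interpolation=cv2.INTER_CUBIC))
E
```

```text
(no output)
```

View pics/t1b.png

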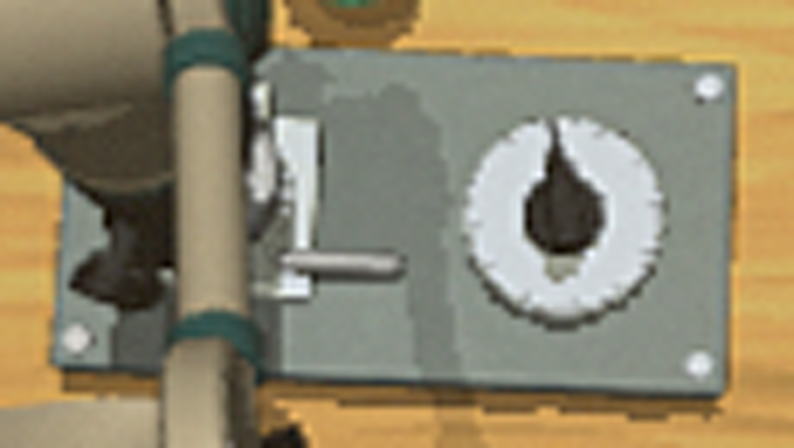

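The pointer is still on the mark (tip at about (556,145)), and the collar is held against the firm stop. Handing in.

```bash
python3 -c "
from workcell import env, telemetry, capture
print(env.job_done())"
```

```text
the job is handed in; nothing more can be done
None
```

I set the knob pointer on its index mark and keyed the collar over its pins; the arm is still gripping it, pushed home with about 23 N. I handed the job in at about 11.6 s; the hand-in returned no verdict.

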